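# Make up the breakfast crate: jars in a row, rolls tipped in from the scoop

## Task

Make up the breakfast crate for the table. First, so that nothing reaches over the bread later, stand every jar, tin and shaker that is out upright on the floor of the crate's narrow side in one row. Then carry the loaded bread scoop level to the crate without losing a roll and tip all the rolls into the wide side, never touching the bread with the gripper. Lay the empty scoop flat back on the bread board.

Things in the scene. Friction and masses are not known exactly. Their poses are not given: they have to be found in the camera images.
- crate: Open wooden crate with steel corner angles, fixed, 226 (its x) x 254 (its y) x 46 mm high; origin at the centre of its underside, z up. Floor, walls and the one divider are 8 mm thick, all walls 46 mm high. The divider runs along y between a narrow row side (at -x, nearer the robot) and a wide bread side (at +x).
- row_floor (a point): Centre of the floor of the crate's narrow row side, axes as the crate's; the space inside is 68 mm (x) by 238 mm (y), its floor 8 mm above the table and 38 mm below the rim. The two jars, the tin and the shaker together take 220 mm of its length.
- bread_floor (a point): Centre of the floor of the crate's wide bread side, axes as the crate's; the space inside is 134 mm (x) by 238 mm (y), floor 8 mm above the table and 38 mm below the rim.
- board: Flat wooden bread board, fixed, 220 (x) x 240 (y) x 16 mm; origin at the centre of its underside, z up. The scoop stands on it at the start.
- scoop: Flat aluminium scoop, 0.32 kg: pan 160 x 160 mm, floor 3 mm, side walls 28 mm, back wall 43 mm high, front open. Origin: centre of the underside, x toward the open lip, z up. Black grip bar along x, 18 mm wide, 24 mm high, from x = -68 to +24 mm, underside 37 mm above the rolls' tops, carried by an upright behind the back wall. Balances near x = -15 mm, loaded or not.
- scoop_grip (a point): Middle of the scoop's grip bar, 20 mm behind the pan's centre and 92 mm above its underside; axes as the scoop's.
- scoop_lip (a point): Middle of the scoop's open front lip, 80 mm ahead of the pan's centre, on its floor; axes as the scoop's.
- jar_small: Round amber glass preserve jar with steel lid, 56 mm diameter, 82 mm high, 0.2 kg; origin at the centre of its underside, z up.
- jar_large: Round amber glass preserve jar with steel lid, 62 mm diameter, 90 mm high, 0.26 kg; origin at the centre of its underside, z up.
- tin: Square steel tea tin with a push-on lid, 58 x 58 mm, 84 mm high, 0.18 kg; origin at the centre of its underside, x and y square to its sides, z up.
- shaker: Round pepper shaker, 44 mm diameter up to 74 mm height, then a 34 mm top to 90 mm, 0.15 kg; origin at the centre of its underside, z up.
- roll_1: Crusty round bread roll (rigid), 62 mm diameter, 40 mm high, flat underside, 45 g; origin at the centre of its underside, z up. Starts on the scoop, loose. It begins to slide on the pan at a slope of about 26 to 36 degrees.
- roll_2: Crusty round bread roll (rigid), 62 mm diameter, 40 mm high, flat underside, 45 g; origin at the centre of its underside, z up. Starts on the scoop, loose. It begins to slide on the pan at a slope of about 26 to 36 degrees.
- roll_3: Crusty round bread roll (rigid), 62 mm diameter, 40 mm high, flat underside, 45 g; origin at the centre of its underside, z up. Starts on the scoop, loose. It begins to slide on the pan at a slope of about 26 to 36 degrees.
- roll_4: Crusty round bread roll (rigid), 62 mm diameter, 40 mm high, flat underside, 45 g; origin at the centre of its underside, z up. Starts on the scoop, loose. It begins to slide on the pan at a slope of about 26 to 36 degrees.
Not all that is in view belongs to the job. Leave any pink look-alike of the roll_4 alone.

How it is judged:
By the outcome, as a careful person would: the job done as asked, in the order asked, and still so for the second after the job is handed in, with the robot touching nothing.
Of jar_small, jar_large, tin, shaker only 3 to 4 are there at a start; the rules pass over those that are not, and their reading is None.
Of roll_1, roll_2, roll_3, roll_4 only 2 to 4 are there at a start; the rules pass over those that are not, and their reading is None.
At some moment in a run one of jar_small, jar_large, tin may be knocked a few centimetres aside while the robot is not near it.
It also fails if it takes over 210 s, if anything falls off the work surface, if the arm or the gripper's body presses on something with over 40 N, if the wrist force passes 120 N, or if a joint passes its speed limit or range.

## Robot

A 6-joint arm with a two-finger parallel gripper is mounted at the origin on a cart in front of the work surface, level with it; the furniture and walls round the work are solid. World frame = base frame: x ahead of the robot, y to its left, z up, the work surface at z = 0. Lengths are in m, angles in rad, forces in N, time in s.
With the tool pointing down it reaches from about 0.325 to 0.9 m from the base axis. Payload 6.1 kg.
Tool frame: the origin (TCP) lies midway between the tips of the shut fingers; the grasp point (between the pads) lies 19 mm behind it (robot.grip_point_offset is the distance from the TCP to the grasp point, in m); z points along the fingers, y is the line along which they close (so a half turn about z gives the same grasp; the last joint's range is limited). The gripper opens to 87 mm and grips with 3 to 60 N. Pads are 19 mm wide; open, the fingers measure 117 mm over their backs; the gripper's body (75 mm by 190 mm) begins 51 mm behind the grasp point.
Start: joints at [1.011, 0.22, 1.526, -0, 1.395, -0.126], TCP at [0.263, 0.567, 0.223] pointing down, gripper open.
Joint ranges: [-2.98, 2.98], [-0.91, 2.08], [0.09, 2.57], [-1.24, 4.39], [0.2, 2.65], [-2.68, 2.68]. Speed limits (rad/s): [2.57, 2.57, 3.01, 3.14, 3.14, 3.14].

## Interface

Orientations are given as a unit quaternion [x, y, z, w].
In Python, from cell import robot gives the robot as it stands. Calls block until the motion is done:
- robot.move_to(position, orientation): joint-space move of the TCP to a pose.
- robot.move_straight(position, vel=0.15, frame=None): straight line of the TCP; frame=None keeps the orientation; vel is the mean speed in m/s.
- robot.move_joints(angles): joint-space move.
- robot.release() and robot.clamp(strength=None): open the fingers fully, or close them until they stop; strength is the grip in N (None keeps the last).
- robot.pause(seconds).
- robot.ik(position, orientation): joint angles nearest the present ones, or None.
- robot.camera(name): name is "scene" or "top" or "wrist"; returns a dict with "color" (480x640x3 uint8, blue, green, red), "K" (3x3 intrinsics, pixels), "position" and "rotation" of the camera in the world. Camera axes: x right, y up, looking along -z (the intrinsics and any distortion apply to the point x, -y, -z); pixel columns grow to the right and rows downward; lengths in m; the calibration is good to about 2 mm. The wrist camera is an equidistant fisheye: a pixel r from the principal point sees the ray r / f radians off the axis. A picture is of the moment at which its call begins. There is no depth.
A pose or a line that the arm cannot do raises robot.PlanningError and nothing moves.
- robot.close_job(): hands the job in; it is judged then, once.
Readings, each from a call of its own:
- robot.get_t(): time.
- robot.get_joint_positions(): joint angles.
- robot.get_qvel(): joint speeds.
- robot.get_effort(): joint torques, N m.
- robot.get_ee_pos(): TCP position.
- robot.get_ee_rot(): TCP orientation.
- robot.get_ft_force(): force on the tool from outside, world axes, zero at the start.
- robot.get_wrist_torque(): the same for the moment, N m.
- robot.get_opening(): finger opening in m.
- robot.get_gripper_force(): force on a finger pad.
Only numpy, scipy, OpenCV 4.12 (cv2) and the standard library are available. Lean on these libraries where they do the work, as an engineer would, in place of code of your own. Each camera call takes 0.05 s, during which the arm holds its last target. There are 200 camera calls.

## Working session

There is one attempt and no reset: what is moved stays moved. The work goes in short steps, each a Python script; the robot and the scene stay as the last script left them, time stands still between calls to the robot, and variables do not carry over. Pictures are saved under pics/ and viewed, at most 14 in all, crops included, and the job is handed in when it is done.

```bash
ls; mkdir -p pics; python3 - <<'E'
from cell import robot
import cv2, numpy as np
for n in ("top","scene"):
    c=robot.camera(n); cv2.imwrite(f"pics/{n}0.png",c["color"])
    print(n,np.round(c["K"],1).tolist(),np.round(c["position"],4),np.round(c["rotation"],4).tolist(),[k for k in c])
print(robot.get_t(),robot.get_ee_rot(),robot.grip_point_offset)
E
```

```text
pics
top [[466.5, 0.0, 310.2], [0.0, 466.5, 239.6], [0.0, 0.0, 1.0]] [3.5530e-01 1.1000e-03 1.3086e+00] [-0.061, 0.0713, 0.707, -0.7009] ['color', 'K', 'position', 'rotation']
scene [[456.7, 0.0, 319.4], [0.0, 456.7, 243.5], [0.0, 0.0, 1.0]] [0.1028 0.0895 0.9234] [-0.1691, 0.2079, 0.7516, -0.6027] ['color', 'K', 'position', 'rotation']
0.1 [ 2.15207903e-01  9.76567876e-01 -8.08725936e-04 -2.97277884e-04] 0.0187
```

View pics/top0.png

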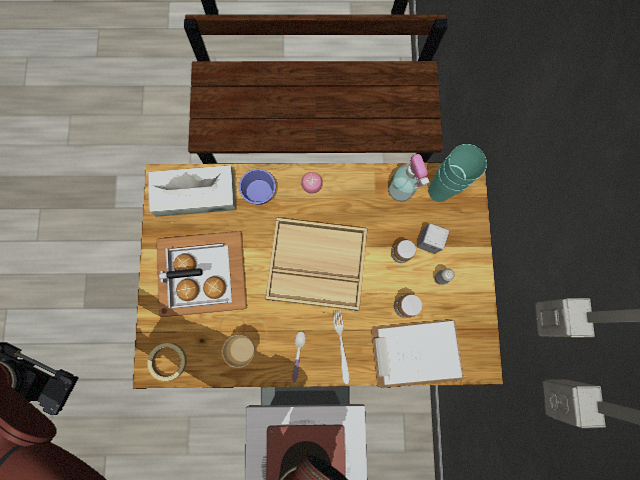

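View pics/scene0.png

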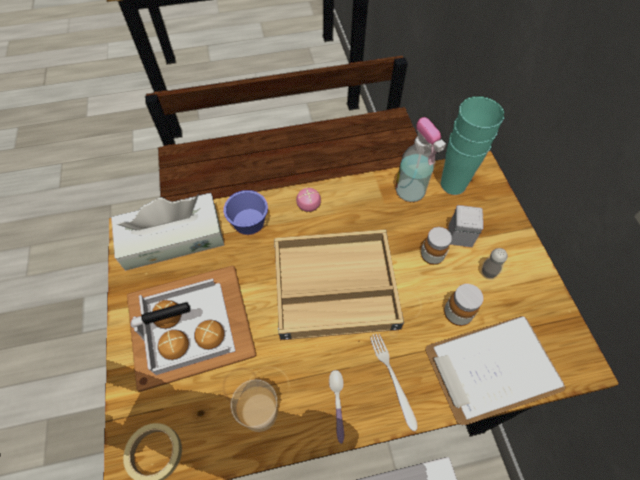

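The pictures show: top-view jars at (404,250) and (408,306), the tin at (433,238), the shaker at (445,276) and the crate at (317,264). The scoop at (200,275) holds three rolls at (185,263), (187,290) and (214,287). The pink look-alike is at (312,183), so I'll leave that alone. Next I'll take enlarged crops to measure from.

View pics/topR.png

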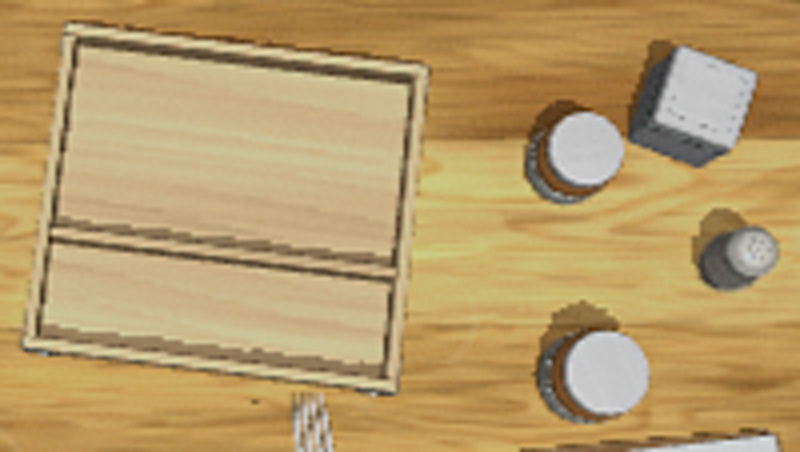

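View pics/topL.png

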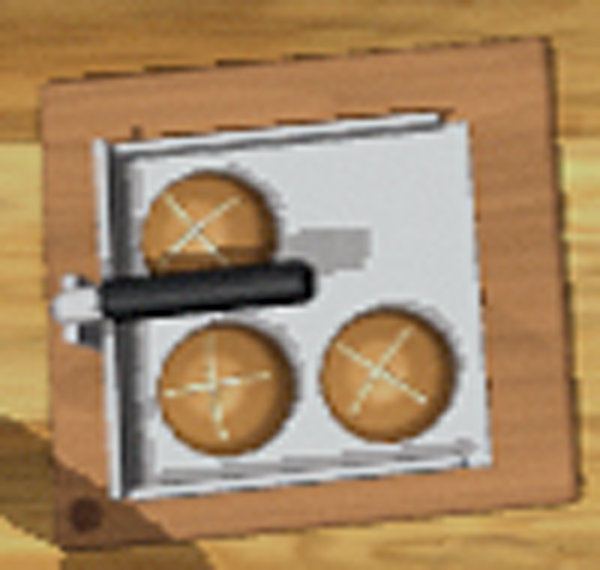

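The crops (4x and 6x) show the crate rim corners at (66,22), (430,66), (396,394) and (24,348). The lids are at (585,149), smaller so jar_small, and at (606,374), larger so jar_large. The tin is at about (708,95) and the shaker top at (757,248). There are three rolls on the scoop and its lip points toward -y.

```bash
cat >> h.py <<'E'
def wpix2(c,u,v,z): # equidistant fisheye
    K=np.array(c["K"]); x,y=(u-K[0,2])/K[0,0],(v-K[1,2])/K[1,1]; r=np.hypot(x,y)+1e-12
    d=np.array([x/r*np.sin(r),-y/r*np.sin(r),-np.cos(r)]); d=R.from_quat(c["rotation"]).apply(d); p=np.array(c["position"]); return p+d*(z-p[2])/d[2]
def rect(P,sx,sy): # corners ordered (+x+y),(+x-y),(-x-y),(-x+y) -> centre,yaw,residuals mm
    P=np.array(P)[:,:2]; M=np.array([[sx,sy],[sx,-sy],[-sx,-sy],[-sx,sy]])/2
    c=P.mean(0); Q=P-c; yaw=np.arctan2((M[:,0]*Q[:,1]-M[:,1]*Q[:,0]).sum(),(M*Q).sum())
    Rm=np.array([[np.cos(yaw),-np.sin(yaw)],[np.sin(yaw),np.cos(yaw)]]); return c,yaw,((Q-M@Rm.T)*1e3).round(1)
E
python3 - <<'E'
from h import *
c=robot.camera("top")
r=lambda u,v,z:pix2(c,260+u/4-.375,212+v/4-.375,z)
l=lambda u,v,z:pix2(c,150+u/6-.42,225+v/6-.42,z)
cr,yaw,res=rect([r(66,22,.046),r(430,66,.046),r(396,394,.046),r(24,348,.046)],.226,.254); print("crate",cr,yaw,res.tolist())
print("jS",r(585,149,.082),"jL",r(606,374,.09),"shk",r(757,248,.09))
a,b=r(684,45,.084),r(757,72,.084); d=b-a; print("tin",a,b,np.linalg.norm(d),np.arctan2(d[1],d[0]),r(708,95,.084))
p=[l(466,122,.019),l(490,466,.019)]; print("lip",p,np.linalg.norm(p[0]-p[1])); print("bar",l(105,298,.12),l(310,282,.12))
robot.move_straight([.263,.567,.32]); 
robot.move_to([cr[0],cr[1],.36],down(yaw))
c=robot.camera("wrist"); cv2.imwrite("pics/w1.png",c["color"]); np.save("w1.npy",c,allow_pickle=True); print(c["K"],c["position"])
s=robot.camera("scene"); cv2.imwrite("pics/s1.png",s["color"]); print(robot.get_joint_positions(),robot.get_t(),robot.get_ft_force())
E
```

```text
crate [ 0.52992615 -0.03610678] -0.12922041044462879 [[0.4, 0.3], [0.2, 0.0], [-0.4, 1.1], [-0.2, -1.4]]
jS [ 0.56061955 -0.273458    0.082     ] jL [ 0.41107128 -0.27819821  0.09      ] shk [ 0.49234971 -0.38204431  0.09      ]
tin [ 0.63093251 -0.34346407  0.084     ] [ 0.611967   -0.39172798  0.084     ] 0.051856482322434144 -1.9452140206001716 [ 0.59641879 -0.35764164  0.084     ]
lip [array([0.58623636, 0.21366313, 0.019     ]), array([0.42671177, 0.19905239, 0.019     ])] 0.16019228962858492
bar [0.49341359 0.34812168 0.12      ] [0.49951917 0.26161037 0.12      ]
[[371.64829954   0.         314.66092581]
 [  0.         371.64829954 242.72542866]
 [  0.           0.           1.        ]] [0.54016479 0.036303   0.52276005]
[-2.15122466e-01 -5.95415863e-02  1.57017642e+00  1.52481541e-04
  1.63105933e+00 -8.73130323e-02] 3.45 [-0.10052417 -0.50929171  0.08209981]
```

View pics/w1.png

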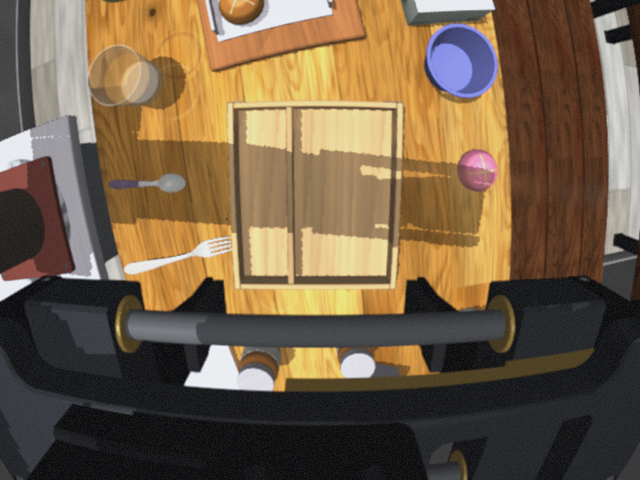

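The wrist view shows the crate corners at (403,104), (396,288), (238,289) and (228,102), and the jar lids at the bottom edge. I'll compare this crate fix with the top-camera one, then do the tin with a double pinch.

```bash
cat >> h.py <<'E'
def pick(x,y,yaw1,yaw2,z=.044,first=True):
    """centre the item by pinching along yaw1 lightly, then grip along yaw2, lift"""
    robot.release(); robot.move_to([x,y,.20],down(yaw1))
    if first:
        robot.move_straight([x,y,z],vel=.2); robot.clamp(4); o1=robot.get_opening(); robot.release()
        robot.move_straight([x,y,.12],vel=.25); robot.move_to([x,y,.12],down(yaw2)); 
    robot.move_straight([x,y,z],vel=.15); robot.clamp(25); print("openings",o1 if first else None,robot.get_opening(),robot.get_ft_force().round(1) if hasattr(robot.get_ft_force(),'round') else robot.get_ft_force())
    robot.move_straight([x,y,.17],vel=.2)
E
python3 - <<'E'
from h import *
c=np.load("w1.npy",allow_pickle=True).item()
w=lambda u,v,z:wpix2(c,u,v,z)
print("crate wrist",rect([w(403,104,.046),w(396,288,.046),w(238,289,.046),w(228,102,.046)],.226,.254))
t=robot.camera("top")
pick(.595,-.3575,np.deg2rad(68.6),np.deg2rad(-21.4)); print(robot.get_t(), robot.get_joint_positions()); c=robot.camera("top"); cv2.imwrite("pics/t2.png",c["color"])
E
```

```text
crate wrist (array([ 0.53265187, -0.03482062]), np.float64(-0.12269001208188908), array([[-1.6, -2.2],
       [-1.1,  1.1],
       [ 2.5,  0. ],
       [ 0.2,  1. ]]))
openings 0.05798122095111345 0.05799513871685441 [-1.1  1.1  2.9]
11.525 [-6.54519645e-01  4.21026817e-01  1.37985529e+00  2.97800094e-05
  1.34336213e+00 -2.80991201e-01]
```

```bash
cat >> h.py <<'E'
CR=[.531,-.0355,-.127]
def loc(x,y,cr=None):
    c=cr or CR; return np.array([c[0]+np.cos(c[2])*x-np.sin(c[2])*y, c[1]+np.sin(c[2])*x+np.cos(c[2])*y])
def place(ly,lx=-.071,z=.053,rel=True):
    p=loc(lx,ly); robot.move_straight([*p,.17],vel=.25,frame=down(CR[2])); robot.move_straight([*p,.080],vel=.2); f0=np.array(robot.get_ft_force())
    for zz in (.070,.062,.057,z):
        robot.move_straight([*p,zz],vel=.06); f=np.array(robot.get_ft_force())-f0; print(zz,f.round(1))
        if np.abs(f).max()>6: print("contact"); break
    if rel: robot.release(); robot.move_straight([*p,.2],vel=.25)
E
python3 - <<'E'
from h import *
place(.0864); 
p=loc(-.071,.0); robot.move_to([*p,.33],down(CR[2])); c=robot.camera("wrist"); np.save("w2.npy",c,allow_pickle=True); cv2.imwrite("pics/w2.png",crop(c["color"],200,70,420,300,2.6)); print(robot.get_t(),c["position"])
t=robot.camera("top"); cv2.imwrite("pics/t3.png",t["color"])
E
```

```text
0.07 [-1.1  0.4  0.4]
0.062 [-0.4 -0.2 -0. ]
0.057 [-1.1 -1.1 -0.3]
0.053 [-0.4  0.5  0.7]
17.425 [0.47058153 0.04536195 0.49038961]
```

View pics/w2.png

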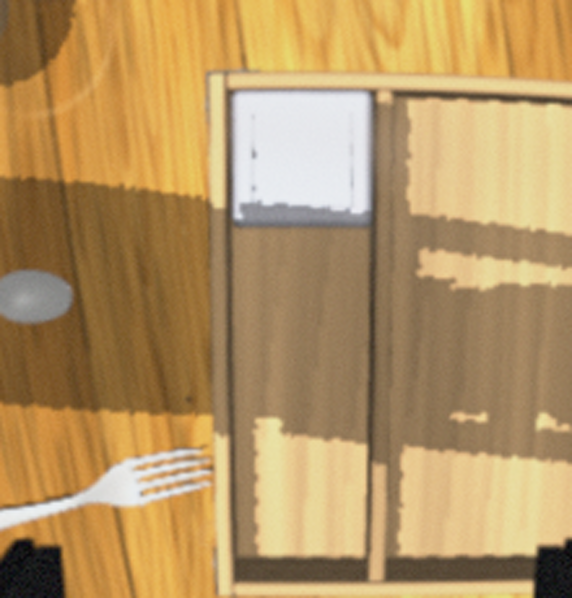

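The crop shows the tin standing square at the +y end: top edges at crop x 232 and 372, wall inner edge about 229, divider about 373. I'll compare the tin with the walls numerically.

```bash
python3 - <<'E'
from h import *
c=np.load("w2.npy",allow_pickle=True).item()
ci=np.cos(CR[2]); si=np.sin(CR[2])
def L(u,v,z):
    p=wpix2(c,200+u/2.6-.3,70+v/2.6-.3,z); d=p[:2]-CR[:2]; return (np.array([ci*d[0]+si*d[1],-si*d[0]+ci*d[1]])*1e3).round(1)
print("tin top exp x -100,-42, y 115,57:",L(232,91,.092),L(372,91,.092),L(235,208,.092),L(372,208,.092))
print("walls inner exp -105:",L(230,150,.046),L(230,350,.046),L(234,540,.046)," outer -113:",L(209,100,.046),L(216,540,.046))
print("divider exp -37 ",L(373,150,.046),L(372,350,.046),L(370,540,.046),"-29",L(385,540,.046))
print("end wall inner exp y 119:",L(300,90,.046)," outer 127",L(220,71,.046)," -y inner -119",L(300,582,.046))
E
```

```text
tin top exp x -100,-42, y 115,57: [-99.2 114.3] [-42.4 114.3] [-98.2  65.8] [-42.2  65.8]
walls inner exp -105: [-103.5   91.7] [-104.3   -1.1] [-104.1  -95.3]  outer -113: [-113.   115.1] [-113.   -95.4]
divider exp -37  [-38.6  91.8] [-38.1  -1. ] [-37.2 -95.2] -29 [-29.8 -95.2]
end wall inner exp y 119: [-71.8 119.3]  outer 127 [-108.   128.5]  -y inner -119 [ -71.6 -117.6]
```

The crate pose is right to within 1 mm. Next is jar_small, after checking that nothing has been knocked.

```bash
cat >> h.py <<'E'
PX={"jS":(406,249),"jL":(411,305),"shk":(449,274)}
def shift(n,w=13,s=40):
    a=cv2.imread("pics/top0.png"); b=robot.camera("top")["color"]; u,v=PX[n]; x0,y0=max(u-s,0),v-s
    m=cv2.matchTemplate(b[y0:v+s,x0:u+s],a[v-w:v+w,u-w:u+w],cv2.TM_CCOEFF_NORMED); _,q,_,l=cv2.minMaxLoc(m); d=(l[0]+x0-(u-w),l[1]+y0-(v-w)); print(n,"shift px",d,round(q,2)); return d,q
E
python3 - <<'E'
from h import *
ok=True
for n in PX:
    d,q=shift(n); ok&=max(map(abs,d))<2 and q>.8
if ok:
    pick(.5606,-.2735,CR[2]+np.pi/2,CR[2]); place(.0258)
    print(shift("jL"),shift("shk"),robot.get_t())
cv2.imwrite("pics/t4.png",robot.camera("top")["color"])
E
```

```text
jS shift px (0, 0) 0.99
jL shift px (0, 0) 1.0
shk shift px (0, 0) 0.99
openings 0.055560660695106054 0.05466076467173805 [0.4 0.4 2. ]
0.07 [-0.8  0.1 -1. ]
0.062 [-1.2  0.5 -0.9]
0.057 [-1.2  0.6 -0.6]
0.053 [-0.9 -0.2 -0. ]
jL shift px (0, 0) 1.0
shk shift px (0, 0) 0.99
((0, 0), 0.9990946650505066) ((0, 0), 0.9946234226226807) 30.575
```

```bash
python3 - <<'E'
from h import *
pick(.4111,-.2782,CR[2]+np.pi/2,CR[2])
t=robot.camera("top"); 
robot.move_straight([*loc(-.071,-.12),.17],vel=.25,frame=down(CR[2]))
c=robot.camera("wrist"); np.save("w3.npy",c,allow_pickle=True); cv2.imwrite("pics/w3.png",crop(c["color"],160,0,480,240,2.5)); print(robot.get_t(),c["position"])
E
```

```text
openings 0.061386426083758154 0.060406891747633244 [-0.2 -0.2  3.9]
39.6333 [ 0.4552149  -0.07412089  0.33216359]
```

View pics/w3.png

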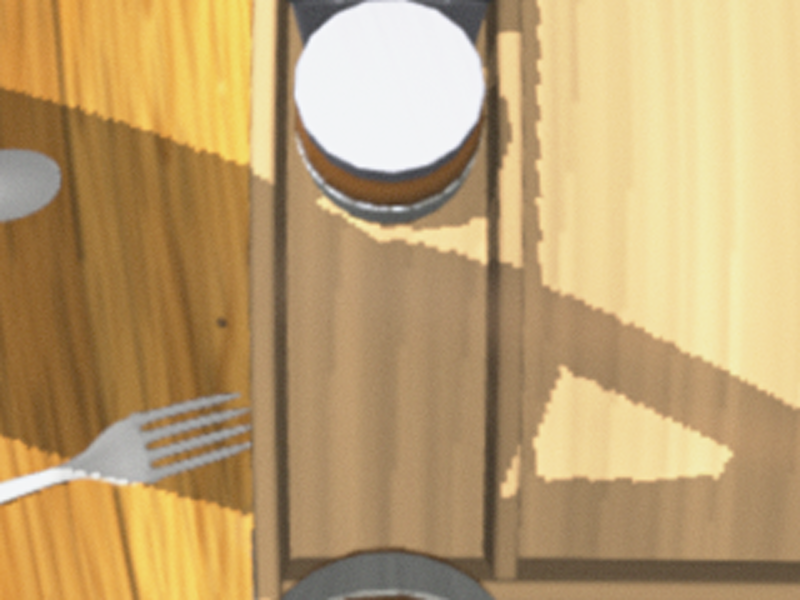

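The crop shows the jar_small lid centred near (390,87), bottom edge at row 174 and free space behind it. The held jar_large is at the bottom edge.

```bash
python3 - <<'E'
from h import *
c=np.load("w3.npy",allow_pickle=True).item()
ci=np.cos(CR[2]); si=np.sin(CR[2])
def L(u,v,z):
    p=wpix2(c,160+u/2.5-.3,0+v/2.5-.3,z); d=p[:2]-CR[:2]; return (np.array([ci*d[0]+si*d[1],-si*d[0]+ci*d[1]])*1e3).round(1)
print("lid l,r,t,b",L(295,87,.09),L(485,87,.09),L(390,1,.09),L(390,173,.09),"base bottom",L(390,222,.009), "-y wall",L(390,582,.046),"inner walls",L(289,300,.046),L(487,300,.046))
print("held jar base",L(390,548,.126),L(283,598,.126),L(497,598,.126))
place(-.0368); print(robot.get_t()); shift("shk")
E
```

```text
lid l,r,t,b [-95.   25.1] [-45.8  25.2] [-70.4  49.9] [-70.3   0.8] base bottom [-70.3  -0.4] -y wall [ -70.  -118.4] inner walls [-100.9  -29.9] [-40.7 -29.7]
held jar base [-70.1 -90.8] [ -94.7 -102.5] [ -45.4 -102.4]
0.07 [-1.5  0.8  0.5]
0.062 [-1.   0.5  1. ]
0.057 [-0.4  1.3  1.3]
0.053 [-1.4  0.3  0.6]
43.3167
shk shift px (0, 0) 0.99
```

```bash
python3 - <<'E'
from h import *
pick(.4923,-.3820,CR[2]+np.pi/2,CR[2]); place(-.094)
robot.move_to([*loc(-.02,-.02),.36],down(CR[2])); c=robot.camera("wrist"); np.save("w4.npy",c,allow_pickle=True); im=crop(c["color"],180,70,440,310,2.2)
t=robot.camera("top")["color"]
robot.move_to([.46,.27,.30],down(CR[2])); t2=robot.camera("wrist"); np.save("w5.npy",t2,allow_pickle=True); cv2.imwrite("pics/w4.png",im); cv2.imwrite("pics/w5.png",t2["color"]); print(robot.get_t(),robot.get_joint_positions())
E
```

```text
openings 0.03796284192265982 0.03632107807575131 [-1.7  0.1  1.5]
0.07 [-0.1  0.7 -1.3]
0.062 [-0.3  0.5 -0.3]
0.057 [-0.9  1.6 -0.9]
0.053 [ 0.2  0.6 -0.2]
59.3083 [ 3.80699531e-01 -4.11833514e-02  1.66144465e+00 -4.38994611e-04
  1.52085363e+00  5.09356003e-01]
```

View pics/w4.png

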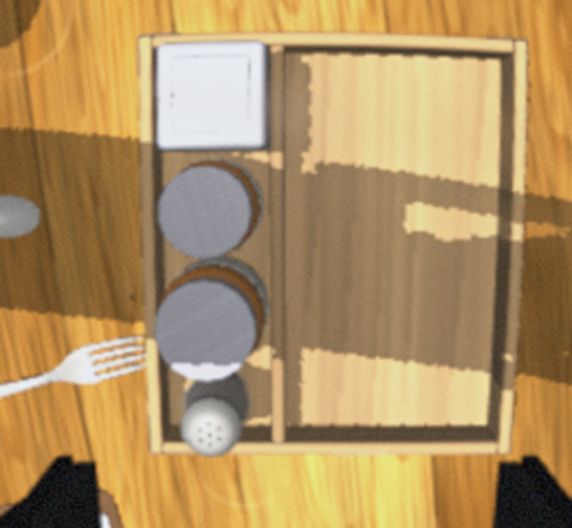

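The crop shows all four standing in a row: tin (212,95), jar_small (207,211), jar_large (206,328), shaker top (211,428). I'll check their tops numerically and view the scoop picture.

```bash
python3 - <<'E'
from h import *
c=np.load("w4.npy",allow_pickle=True).item()
ci=np.cos(CR[2]); si=np.sin(CR[2])
def L(u,v,z):
    p=wpix2(c,180+u/2.2-.3,70+v/2.2-.3,z); d=p[:2]-CR[:2]; return (np.array([ci*d[0]+si*d[1],-si*d[0]+ci*d[1]])*1e3).round(1)
print("tin",L(212,95,.092),"jS",L(207,211,.090),"jL",L(206,328,.098),"shk",L(211,428,.098))
E
```

```text
tin [-65.6  87.3] jS [-68.9  26.2] jL [-69.6 -35.2] shk [-68.4 -90.9]
```

View pics/w5.png

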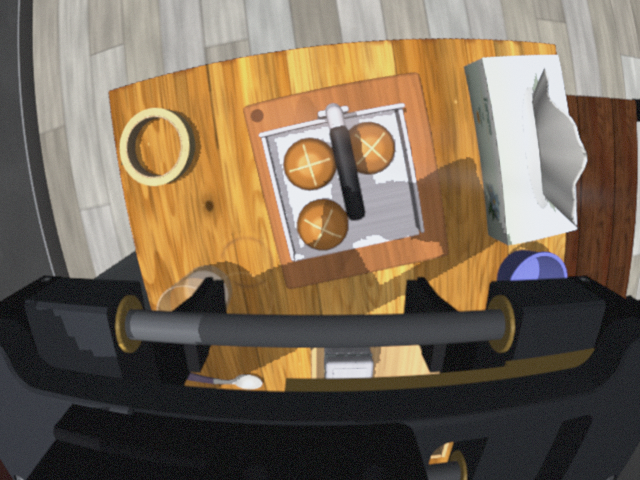

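The row is right. The wrist view shows the scoop with three rolls, the bar running from (336,120) to (355,218) and the lip at rows 240-258. I'll grip the bar, lift, and carry the scoop level to the far side of the crate with the lip turned toward the row.

```bash
cat >> h.py <<'E'
G=np.array([-.017,0,.073])  # TCP in the scoop frame
def spose(lip,ang,th,zt=None):
    """TCP pose for scoop lip point (world), heading of scoop x, lip-down tilt th"""
    Rs=R.from_euler('z',ang)*R.from_euler('y',th); M=Rs.as_matrix()
    return np.array(lip)+Rs.apply(G-[.08,0,0]), R.from_matrix(np.c_[-M[:,0],M[:,1],-M[:,2]]).as_quat()
S0=np.deg2rad(-84.9); LIP0=np.array([.5063,.2062,.016])
def pour(lx,z,deg): return spose([*loc(lx,0),z],CR[2]-np.pi,np.deg2rad(deg))
E
python3 - <<'E'
from h import *
c=np.load("w5.npy",allow_pickle=True).item(); print("bar front end",wpix2(c,355,216,.118),"expected",LIP0[:2]-.056*np.array([np.cos(S0),np.sin(S0)]))
p,q=spose(LIP0,S0,0); print(p,q)
for a in [(.058,.2,0),(.058,.1,10),(.058,.05,30),(.058,.035,45),(.075,.04,52)]: print(a,robot.ik(*pour(*a)) is not None)
robot.release(); robot.move_to([p[0],p[1],.2],q); robot.move_straight(p,vel=.1)
print("before",robot.get_ft_force()); robot.clamp(60); print("op",robot.get_opening(),robot.get_ft_force(),robot.get_gripper_force())
robot.move_straight(p+[0,0,.015],vel=.04); robot.pause(.3); print("lifted",robot.get_ft_force(),robot.get_wrist_torque())
c=robot.camera("scene"); cv2.imwrite("pics/s6.png",crop(c["color"],90,230,290,390,3)); print(robot.get_t())
E
```

```text
bar front end [0.49966647 0.26780793 0.118     ] expected [0.50132192 0.2619783 ]
[0.49767725 0.30281598 0.089     ] [ 0.67494655  0.73786662  0.         -0.        ]
(0.058, 0.2, 0) True
(0.058, 0.1, 10) True
(0.058, 0.05, 30) True
(0.058, 0.035, 45) True
(0.075, 0.04, 52) False
before [-0.17808959  0.07993033  0.02774374]
op 0.017636359544971347 [-1.1716278   0.73278893 -0.5025409 ] 59.99568795785308
lifted [ 0.47679113 -0.2363244  -4.09646999] [-0.10257628  0.01558769 -0.02691555]
63.3083
```

View pics/s6.png

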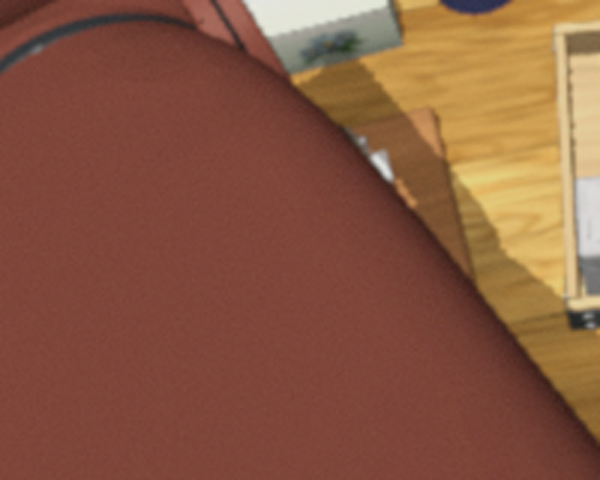

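The arm hides the scoop in that view, but the load reads 4.1 N against 4.5 N expected and the moment is small, so it's up and balanced. I'll check the reachable tilts and then carry.

```bash
python3 - <<'E'
from h import *
for z in (.035,.05,.07):
    for lx in (.05,.065,.08): print(z,lx,[d for d in (35,40,45,48,50,52,55) if robot.ik(*pour(lx,z,d)) is not None])
p0=np.array(robot.get_ee_pos()); q0=robot.get_ee_rot()
robot.move_straight([*p0[:2],.275],vel=.1)
p,q=pour(.058,.2,0)
robot.move_straight(p,vel=.12,frame=q)
robot.pause(.3); print(robot.get_joint_positions(),robot.get_ft_force(),robot.get_t())
c=robot.camera("scene"); t=robot.camera("top"); w=robot.camera("wrist")
cv2.imwrite("pics/m7.png",np.hstack([crop(c["color"],200,100,500,400,1.33),crop(t["color"],210,130,410,330,2)[:399,:400]]))
E
```

```text
0.035 0.05 [35, 40, 45, 48]
0.035 0.065 [35, 40, 45, 48]
0.035 0.08 [35, 40, 45, 48]
0.05 0.05 [35, 40, 45, 48, 50]
0.05 0.065 [35, 40, 45, 48, 50]
0.05 0.08 [35, 40, 45, 48, 50]
0.07 0.05 [35, 40, 45, 48, 50, 52]
0.07 0.065 [35, 40, 45, 48, 50, 52]
0.07 0.08 [35, 40, 45, 48, 50, 52]
[-1.94896663e-01  3.43237686e-01  1.28361278e+00  3.29702400e-06
  1.51473682e+00  1.50278580e+00] [-0.54686449 -0.17401804 -4.92217588] 68.9833
```

View pics/m7.png

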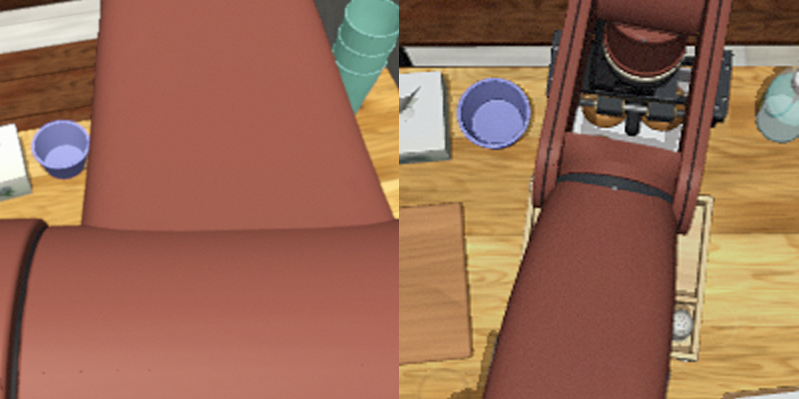

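The top view shows the scoop level on the far side of the crate with the rolls still in it at (602,112) and (660,115), and 4.9 N on the wrist. Now I'll lower and tip it.

```bash
python3 - <<'E'
from h import *
for lx,z,d,v in [(.058,.12,0,.12),(.058,.095,10,.06),(.058,.075,20,.05),(.058,.055,27,.04),(.058,.042,32,.03),(.058,.038,36,.03),(.058,.038,39,.03),(.058,.038,42,.03)]:
    p,q=pour(lx,z,d); robot.move_straight(p,vel=v,frame=q); robot.pause(.25); print(d,np.round(robot.get_ft_force(),1),np.round(robot.get_wrist_torque(),2))
robot.pause(.5); w=robot.camera("wrist"); t=robot.camera("top"); print(robot.get_t())
cv2.imwrite("pics/m8.png",np.hstack([crop(w["color"],120,0,520,300,1.0),crop(t["color"],230,180,400,310,2.3)[:299]]))
E
```

```text
0 [ 0.2 -0.4 -4.7] [ 0.    0.18 -0.01]
10 [ 0.1 -0.5 -3.8] [-0.02  0.47 -0.  ]
20 [-0.1 -0.4 -5. ] [ 0.07  0.7  -0.01]
27 [ 0.6 -0.2 -4.5] [0.02 0.94 0.02]
32 [ 0.3 -0.1 -4.2] [0.06 1.01 0.03]
36 [ 0.8 -0.1 -4.6] [0.06 0.98 0.05]
39 [-0.1  0.8 -3.6] [0.06 0.92 0.02]
42 [ 0.2  0.4 -3.1] [ 0.09  1.04 -0.05]
75.8083Traceback (most recent call last):
  File "<stdin>", line 5, in <module>
    return _nx.concatenate(arrs, 1, dtype=dtype, casting=casting)
           ~~~~~~~~~~~~~~~^^^^^^^^^^^^^^^^^^^^^^^^^^^^^^^^^^^^^^^
ValueError: all the input array dimensions except for the concatenation axis must match exactly, but along dimension 0, the array at index 0 has size 300 and the array at index 1 has size 299
```

```bash
python3 - <<'E'
from h import *
w=robot.camera("wrist"); t=robot.camera("top"); print(np.round([robot.get_ft_force() for _ in range(5)],1).mean(0))
cv2.imwrite("pics/m8.png",np.hstack([crop(w["color"],120,0,520,299,1.0),cv2.resize(t["color"][180:310,230:400],(391,299))]))
E
```

```text
[ 0.5  0.  -2.8]
```

View pics/m8.png

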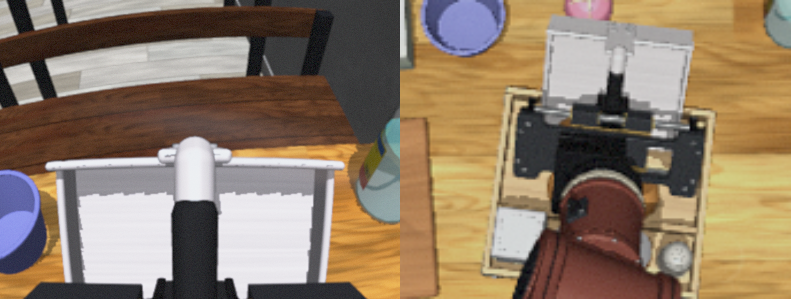

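The pan shows empty in the wrist view (left half) and the wrist weight matches an empty scoop. I'll draw the lip back along the slope, lift, level, and go aside to look.

```bash
python3 - <<'E'
from h import *
for lx,z,d,v in [(.075,.054,43,.04),(.085,.066,45,.04),(.088,.12,40,.06),(.085,.17,20,.1),(.075,.20,0,.12)]:
    p,q=pour(lx,z,d); robot.move_straight(p,vel=v,frame=q)
# carry back over board, level
p,q=spose(LIP0+[0,0,.15],S0,0); robot.move_straight(p,vel=.15,frame=q); robot.pause(.3)
print(np.round(robot.get_ft_force(),1),robot.get_t())
w=robot.camera("wrist"); t=robot.camera("top"); s=robot.camera("scene"); 
cv2.imwrite("pics/m9.png",np.hstack([cv2.resize(t["color"][205:320,250:390],(486,400)),cv2.resize(w["color"][0:300,120:520],(313,235)) if 0 else cv2.copyMakeBorder(cv2.resize(w["color"][0:300,120:520],(313,235)),0,165,0,0,0)]))
E
```

```text
[-0.4  0.1 -3.4] 82.5333
```

View pics/m9.png

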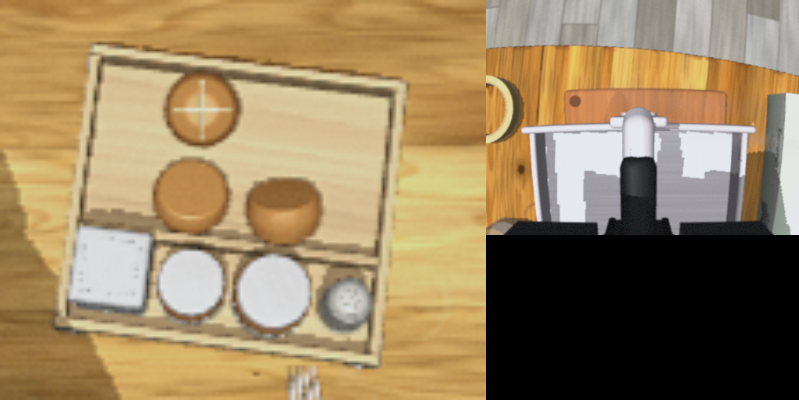

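All three rolls are in the bread side at (202,109), (191,196) and (284,210), the row is intact and the pan is empty. Now I'll lay the scoop back.

```bash
python3 - <<'E'
from h import *
p,q=spose(LIP0,S0,0)
robot.move_straight(p+[0,0,.02],vel=.12); f0=np.array(robot.get_ft_force())
for dz in (.01,.006,.003,.0015,.0005):
    robot.move_straight(p+[0,0,dz],vel=.03); f=np.array(robot.get_ft_force())-f0; print(dz,f.round(1),np.round(robot.get_wrist_torque(),2))
    if f[2]>3: break
robot.clamp(10); robot.pause(.2); robot.release(); robot.pause(.2); robot.move_straight(p+[0,0,.12],vel=.1)
robot.move_to([.42,-.38,.30],down(0.)); robot.pause(.3)
t=robot.camera("top"); s=robot.camera("scene"); print(robot.get_t())
cv2.imwrite("pics/m10.png",np.hstack([cv2.resize(t["color"][200:330,140:400],(520,260)),cv2.resize(s["color"][220:400,90:290],(280,260))]))
E
```

```text
0.01 [ 0.1 -0.2 -1.5] [-0.05  0.05 -0.03]
0.006 [ 0.1  0.3 -0.6] [-0.05  0.03  0.  ]
0.003 [-0.  -1.  -0.8] [-0.11  0.08 -0.01]
0.0015 [-0.5  0.2 -1.9] [-0.12  0.05 -0.  ]
0.0005 [ 0.2  0.5 -0.8] [-0.07  0.05  0.04]
91.55
```

View pics/m10.png

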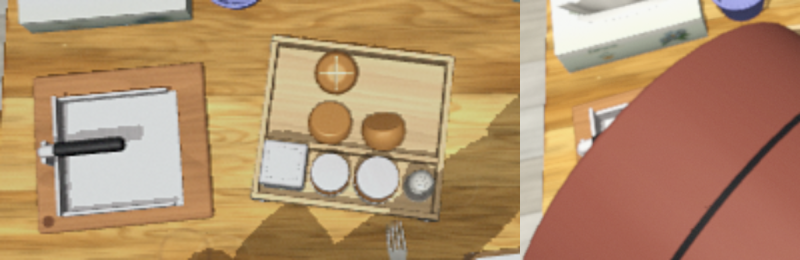

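The scoop lies flat on the board at (115,150), the rolls are in the wide side at (336,72), (330,122) and (383,130), and the row stands at (285,163), (330,172), (378,177) and (420,183). I'm handing it in.

```bash
python3 -c "
from cell import robot
print(robot.close_job())"
```

```text
the job is handed in; nothing more can be done
None
```

The job is handed in: the tin, both jars and the shaker stand in one row in the narrow side, all three rolls are in the wide side (one rests tilted against the divider), and the empty scoop lies flat on the board, at about 92 s of 210 s.

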